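# Shut the food box and fold its three clips home

## Task

Press the half-open lid of the clear food box shut while its clips still stand open, then fold the three clip flaps on its front, left and right edges down one after the other until each snaps fully home against the wall. The plastic is thin: feel your way and never press on the box, lid or clips with more than about 25 N. Leave the crockery and the other things around it where they are.

Things in the scene. Friction and masses are not known exactly. Their poses are not given: they have to be found in the camera images.
- box: clear plastic food box with white rear-hinged lid; tub 130 (its x) x 104 (its y) x 80 mm high, on rubber feet, does not slide. Origin: centre of its underside on the worktop; its -x side is the front (towards the robot), +y its left side as the robot sees it, +z up.
- lid (a joint): lid hinge at the top of the back wall. 0 = lid shut, level on the rim (lid top then 87 mm above the worktop, with a 2 mm raised panel in its middle); grows as the front edge rises. Stiff hinge: stays where it is left, even half open; moves with about 2 to 5 N pressed down 85 mm or more in front of the hinge. A hard stop at 0.
- lid_hinge (a point): middle of the lid's hinge axis, 71 mm behind the box's origin and 80 mm up; the axis runs along the box's y.
- lid_front (a point): middle of the upper front edge of the lid, 139 mm in front of the hinge axis.
- clip_front (a joint): hinge of the clip flap on the lid's front edge (outward = box -x). 0 = folded fully home, its plate upright along the wall; 1.57 = plate level, sticking straight out; more = standing up. Stays where left (1 N moves it slowly, 0.1 m/s takes 5 N), but the last 7 mm are stiff: a bead rides past a sprung catch, 8 to 11 N at the lower edge, and snaps through about 2 mm short of home, then holds itself; let go earlier, it springs back.
- clip_front_hinge (a point): middle of the front clip's hinge axis (parallel to that edge of the lid). Lid shut: 84 mm above the worktop, 5 mm outside the tub's wall. The clip is 56 mm wide along the axis; its outer face lies parallel to the axis 10.75 mm from it (outward of it when home, above it when level), and the plate reaches 34 mm from the axis.
- clip_front_edge (a point): middle of the front clip's free edge on its outer face: when home 10.75 mm outward of the hinge axis and 34 mm below it.
- clip_left (a joint): hinge of the clip flap on the lid's left edge (outward = box +y). 0 = folded fully home, its plate upright along the wall; 1.57 = plate level, sticking straight out; more = standing up. Stays where left (1 N moves it slowly, 0.1 m/s takes 5 N), but the last 7 mm are stiff: a bead rides past a sprung catch, 8 to 11 N at the lower edge, and snaps through about 2 mm short of home, then holds itself; let go earlier, it springs back.
- clip_left_hinge (a point): middle of the left clip's hinge axis (parallel to that edge of the lid). Lid shut: 84 mm above the worktop, 5 mm outside the tub's wall. The clip is 56 mm wide along the axis; its outer face lies parallel to the axis 10.75 mm from it (outward of it when home, above it when level), and the plate reaches 34 mm from the axis.
- clip_left_edge (a point): middle of the left clip's free edge on its outer face: when home 10.75 mm outward of the hinge axis and 34 mm below it.
- clip_right (a joint): hinge of the clip flap on the lid's right edge (outward = box -y). 0 = folded fully home, its plate upright along the wall; 1.57 = plate level, sticking straight out; more = standing up. Stays where left (1 N moves it slowly, 0.1 m/s takes 5 N), but the last 7 mm are stiff: a bead rides past a sprung catch, 8 to 11 N at the lower edge, and snaps through about 2 mm short of home, then holds itself; let go earlier, it springs back.
- clip_right_hinge (a point): middle of the right clip's hinge axis (parallel to that edge of the lid). Lid shut: 84 mm above the worktop, 5 mm outside the tub's wall. The clip is 56 mm wide along the axis; its outer face lies parallel to the axis 10.75 mm from it (outward of it when home, above it when level), and the plate reaches 34 mm from the axis.
- clip_right_edge (a point): middle of the right clip's free edge on its outer face: when home 10.75 mm outward of the hinge axis and 34 mm below it.
- shot_amber_1: small amber tea glass, 39 mm across, 52 mm high; bystander, to be left alone. Origin: underside, on the worktop.
- glass_cup_1: small clear glass coffee cup with handle, 51 mm high; bystander, to be left alone. Origin: underside, on the worktop.
- tea_spoon: steel teaspoon, 130 mm long; bystander, to be left alone. Origin: underside, on the worktop.
- mug_teal: teal mug, 73 mm high; bystander, to be left alone. Origin: underside, on the worktop.
- sugar_bowl: silver sugar bowl, 70 mm high; bystander, to be left alone. Origin: underside, on the worktop.
- jug_brown: small brown jug, 93 mm high; bystander, to be left alone. Origin: underside, on the worktop.
- coffee_jar: glass jar of coffee with wooden lid, 106 mm high; bystander, to be left alone. Origin: underside, on the worktop.
There are look-alikes about, which are no part of the job. What is shaped like the box but red is not meant.

How it is judged (in metres and radians):
On the way, in this order (a step that is already met when the one before it is completed fails the run):
1. the lid is shut with all three clips still open (value of joint lid below 0.04 rad and value of joint each of clip_front, clip_left, clip_right above 0.5 rad), for 0.2 s.
2. a first clip has snapped home, the lid shut (value of joint lid below 0.04 rad and value of joint any of clip_front, clip_left, clip_right below 0.06 rad), for 0.2 s.
3. a second clip has snapped home, the lid shut (value of joint lid below 0.04 rad and (value of joint each of clip_front, clip_left below 0.06 rad or value of joint each of clip_front, clip_right below 0.06 rad or value of joint each of clip_left, clip_right below 0.06 rad)), for 0.2 s.
At the end, for the whole second after the job is handed in: The lid is shut (within 0.04 rad) and the front, left and right clips are all snapped home (each within 0.06 rad of its stop) and at rest (value of joint lid below 0.04 rad and value of joint each of clip_front, clip_left, clip_right below 0.06 rad and velocity of joint clip_front between -0.1 and 0.1 rad/s and velocity of joint clip_left between -0.1 and 0.1 rad/s and velocity of joint clip_right between -0.1 and 0.1 rad/s); the robot touches nothing.
It fails at once if the robot presses on the box, its lid or its clips with more than 25 N (contact force between any of the fingers, the arm and box above 25 N).
It fails at once if a bystander is shifted by more than 30 mm (distance of any of shot_amber_1, glass_cup_1, tea_spoon, mug_teal, sugar_bowl, jug_brown, coffee_jar from where it was at the start of the episode above 0.03 m).
It also fails if it takes over 72 s, if anything falls off the work surface, if the arm or the gripper's body presses on something with over 40 N, if the wrist force passes 120 N, or if a joint passes its speed limit or range.

## Robot

A 6-joint arm with a two-finger parallel gripper is mounted at the origin on a cart in front of the work surface, level with it; the furniture and walls round the work are solid. World frame = base frame: x ahead of the robot, y to its left, z up, the work surface at z = 0. Lengths are in mm, angles in rad, forces in N, time in s.
With the tool pointing down it reaches from about 425 to 950 mm from the base axis. Payload 14.7 kg.
Tool frame: the origin (TCP) lies on the centre line of the jaws, within the pads' length; the fingertips stand 19 mm ahead of it and the grasp point (between the pads) is the TCP; z points along the fingers, y is the direction in which the jaws open and shut (so a half turn about z gives the same grasp; the last joint's range is limited). The gripper opens to 85 mm and grips with 20 to 120 N. Pads are 22 mm wide; open, the fingers measure 114 mm over their backs; the gripper's body (76 mm by 85 mm) begins 54 mm behind the grasp point. The pads swing forward as they close: fully open they stand 13 mm farther back than shut.
Start: joints at [-1.341, 0.48, 1.596, -0, 1.065, -0.047], TCP at [177.648, -625.247, 250.297] pointing down, gripper open.
Joint ranges: [-2.75, 2.75], [-0.82, 2.05], [0.23, 2.67], [-1.56, 4.7], [0.09, 2.69], [-2.92, 2.92]. Speed limits (rad/s): [1.89, 1.89, 2.39, 3.01, 3.01, 3.01].

## Interface

Orientations are given as a unit quaternion [w, x, y, z].
In Python, from station import r gives the robot as it stands.
- The arm moves only by the tool servo_tool, never from a script. Its argument "series" is a list of rows, each an object with "claw": the closure in counts, from 0 (fully open) to 255 (shut); "linear": the shift along the tool's x, y, z in mm, a list of three; "turn": the turn about the tool's z in degrees. A call has 1 to 20 rows; each row shifts and turns the commanded pose from where the row before left it, along the tool's axes as they then stand; what a row does not reach is not made up. A row lasts 1/8 s, in which the tool goes at most 62.5 mm and 10.7 degrees, less where a joint would pass 70% of its speed; a pose out of reach is approached as far as the arm can. A call is refused whole if a number of a shift passes 62.5 or a number of a turn 10.7, either way. A call with a gripper value outside its range is refused whole. The fingers move at their own pace and stop on an object; "squeeze" is the grip in N (left out, the last holds). Time passes only in rows, so rows that do not move let the fingers close. It gives the time, the measured TCP pose, the force and the opening at its end, in the units of the state.
- r.get_state(): the state, without advancing time (a new reading comes with each control period).
- r.snapshot(name): name is "scene" or "top" or "wrist"; returns a dict with "frame" (420x560x3 uint8, red, green, blue), "vertical_fov" (degrees; the focal length in pixels is half the picture's height over the tangent of half this angle, whatever the lens; pixels are square), "cx", "cy" (the principal point, pixels), "position" and "orientation" of the camera in the world; the wrist camera has in their place "hand_eye" (4x4, takes a point from camera to tool coordinates, whose origin is the TCP and whose axes are the flange's). Camera axes: x right, y up, looking along -z (the intrinsics and any distortion apply to the point x, -y, -z); pixel columns grow to the right and rows downward; lengths in mm; the calibration is good to about 2 mm. A picture is of the moment at which its call begins: read the wrist's pose just before it. There is no depth.
- r.job_done(): hands the job in, once; it reports no verdict.
The state is a dict: "time": time; "qpos": joint angles; "qvel": joint speeds; "joint_torque": joint torques, N m; "tcp_pos": TCP position; "eef_rot": TCP orientation; "force": force on the tool from outside, world axes, zero at the start; "moment": the same for the moment, N m; "opening": finger opening in mm.
Only numpy, scipy, OpenCV 4.12 (cv2) and the standard library are available. Lean on these libraries where they do the work, as an engineer would, in place of code of your own. Each camera call takes 0.05 s, during which the arm holds its last target. There are 200 camera calls.

## Working session

There is one attempt and no reset: what is moved stays moved. The work goes in short steps, Python scripts to look and compute and a tool call to move; the robot and the scene stay as the last step left them, time stands still between calls to the robot, and variables do not carry over. Pictures are saved under pics/ and viewed, about 8 in all and at most 12, crops included, and the job is handed in when it is done.

Besides the shell and the picture viewer there is one more tool, called after "Emit:" as name(argument=value, ...) on one line, values as JSON. servo_tool: Moves the arm, as the interface text tells. Its arguments: {"type":"object","properties":{"series":{"type":"array"},"squeeze":{"type":"number"}},"required":["series"]}

```bash
mkdir -p pics; ls; python3 - <<'E'
from station import r
import cv2,json
for n in("scene","top"):
    s=r.snapshot(n); cv2.imwrite(f"pics/{n}0.png",cv2.resize(s["frame"][:,:,::-1],(784,588),interpolation=cv2.INTER_CUBIC)); print({k:v for k,v in s.items() if k!="frame"})
st=r.get_state();print(st)
E
```

```text
pics
{'vertical_fov': 50.244571922526646, 'cx': 281.09213859471055, 'cy': 210.83558271755854, 'position': array([-161.83158809,  880.56942397,  792.71872566]), 'orientation': array([-0.30254947, -0.15392513,  0.44218634,  0.83020606])}
{'vertical_fov': 48.29570971391797, 'cx': 280.67006826511556, 'cy': 208.88868333972695, 'position': array([ 423.6511335 ,   46.29065373, 1431.81992633]), 'orientation': array([ 0.70710329,  0.02676734, -0.03260386, -0.70585086])}
{'time': 0.1, 'qpos': array([-1.34061170e+00,  4.80723134e-01,  1.59679978e+00, -8.02853644e-06,
        1.06506756e+00, -4.65984607e-02]), 'qvel': array([ 0.00092319, -0.00196611, -0.00245636, -0.00136052,  0.00024906,
        0.00086033]), 'joint_torque': array([ 1.48864478e-03, -9.52255797e+01, -4.31041861e+01, -1.79329604e-04,
        5.26955977e-03,  4.84892246e-05]), 'tcp_pos': array([ 177.5645428 , -624.93567631,  249.77051992]), 'eef_rot': array([-4.96488062e-04,  9.90438772e-01,  1.37952128e-01, -4.92282468e-05]), 'force': array([-0.92194555,  0.1190185 ,  1.42631655]), 'moment': array([-0.02120794, -0.01370735, -0.01186391]), 'opening': 85.32888752892241}
```

View pics/scene0.png

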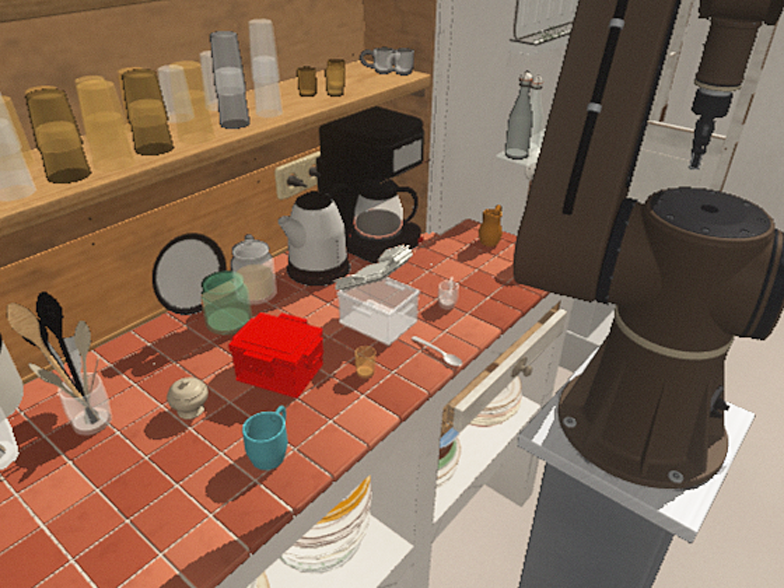

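View pics/top0.png

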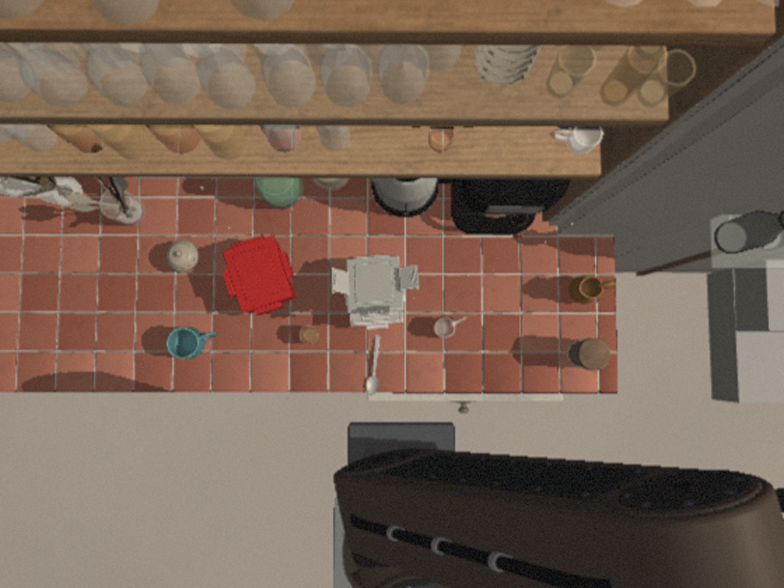

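```bash
cat > h.py <<'E'
import numpy as np, cv2
from scipy.spatial.transform import Rotation as R
from station import r
def q(a): return R.from_quat([a[1],a[2],a[3],a[0]])
def snap(n):
    st=r.get_state(); s=r.snapshot(n); f=210/np.tan(np.radians(s["vertical_fov"])/2)
    if n=="wrist":
        H=np.array(s["hand_eye"]); Rt=q(st["eef_rot"]).as_matrix()
        Rc=Rt@H[:3,:3]; p=Rt@H[:3,3]+st["tcp_pos"]
    else: Rc=q(s["orientation"]).as_matrix(); p=np.array(s["position"])
    return dict(img=s["frame"][:,:,::-1].copy(),f=f,cx=s["cx"],cy=s["cy"],R=Rc,p=p)
def proj(c,P):
    d=(np.atleast_2d(P)-c["p"])@c["R"]; return np.c_[c["cx"]+c["f"]*d[:,0]/-d[:,2], c["cy"]+c["f"]*d[:,1]/d[:,2]]
def ray(c,uv):
    d=c["R"]@np.array([(uv[0]-c["cx"])/c["f"],-(uv[1]-c["cy"])/c["f"],-1]); return c["p"],d/np.linalg.norm(d)
def atz(c,uv,z): p,d=ray(c,uv); return p+d*(z-p[2])/d[2]
def tri(cs,uvs):
    A=0;b=0
    for c,uv in zip(cs,uvs):
        p,d=ray(c,uv); M=np.eye(3)-np.outer(d,d); A=A+M;b=b+M@p
    x=np.linalg.solve(A,b); return x,[np.round(np.array(uv)-proj(c,x)[0],1) for c,uv in zip(cs,uvs)]
def crop(c,x0,y0,w,h,k,name): cv2.imwrite("pics/"+name,cv2.resize(c["img"][y0:y0+h,x0:x0+w],None,fx=k,fy=k,interpolation=cv2.INTER_CUBIC))
E
python3 - <<'E'
from h import *
t=snap("top");s=snap("scene")
k=1/1.4
for n,u in dict(box=(375,290),back=(375,256),lclip=(333,281),rclip=(417,277),frontl=(360,327),red=(258,275),amber=(309,335),cup=(444,327),spoon=(372,388),spoon2=(377,340)).items(): print(n,atz(t,np.array(u)*k,0).round(),atz(t,np.array(u)*k,90).round())
a=t["img"][165:295,225:325];b=s["img"][185:255,225:335]
A=cv2.resize(a,(450,585),interpolation=3);B=cv2.resize(b,(345,220),interpolation=3)
B=cv2.resize(s["img"][180:250,230:310],(345,302),interpolation=3)
c=np.zeros((585,800,3),np.uint8);c[:,:450]=A;c[:302,455:]=B;cv2.imwrite("pics/c1.png",c)
E
```

```text
box [549.  74.   0.] [542.  72.  90.]
back [625.  74.   0.] [612.  72.  90.]
lclip [569. 166.   0.] [560. 158.  90.]
rclip [578. -18.   0.] [569. -14.  90.]
frontl [468. 106.   0.] [466. 102.  90.]
red [582. 330.   0.] [572. 313.  90.]
amber [451. 217.   0.] [449. 206.  90.]
cup [469. -77.   0.] [466. -69.  90.]
spoon [337.  80.   0.] [342.  77.  90.]
spoon2 [440.  69.   0.] [439.  68.  90.]
```

View pics/c1.png

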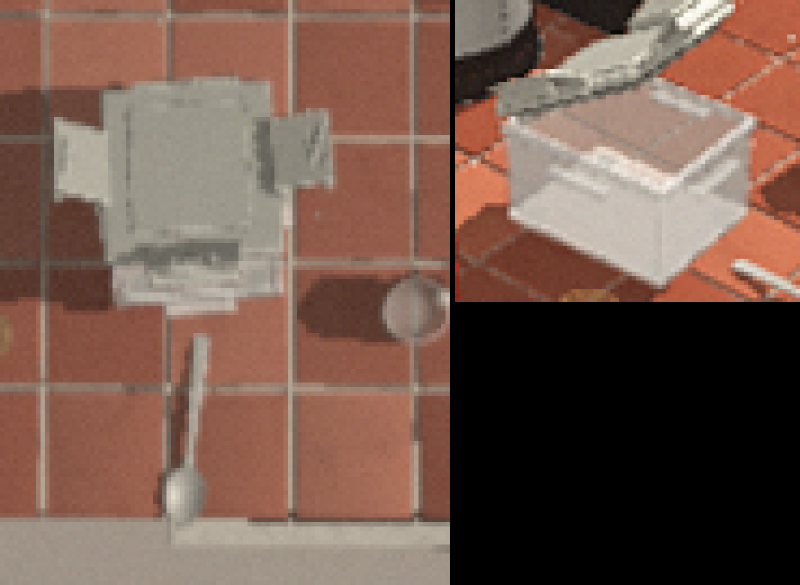

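```bash
cat >> h.py <<'E'
def boxT(x,y,w,P): P=np.atleast_2d(P); return np.c_[x+np.cos(w)*P[:,0]-np.sin(w)*P[:,1], y+np.sin(w)*P[:,0]+np.cos(w)*P[:,1], P[:,2]]
def lidP(th,fwd,y,up=0): # fwd in front of hinge, height above hinge plane
    return [-fwd*np.cos(th)-up*np.sin(th)*-1*1-71*-1 if False else 71-(fwd*np.cos(th)-up*-np.sin(th)*-1), y, 80+fwd*np.sin(th)+up*np.cos(th)]
E
python3 - <<'E'
from h import *
from scipy.optimize import least_squares
t=snap("top");s=snap("scene")
S=lambda u:np.array([230+(u[0]-455)/4.3125,180+u[1]/4.3125]); T=lambda u:np.array([225+u[0]/4.5,165+u[1]/4.5])
FL,FR,BL=[-65,52],[-65,-52],[65,52]
obs=[(s,S((660,285)),FL+[0]),(s,S((672,190)),FL+[80]),(s,S((752,120)),FR+[80]),(s,S((510,216)),BL+[0]),(s,S((748,205)),FR+[0]),(t,T((115,300)),FL+[80]),(t,T((285,293)),FR+[80])]
f=lambda v:np.concatenate([proj(c,boxT(*v,P))[0]-u for c,u,P in obs])
o=least_squares(f,[540,73,0],x_scale=[1,1,.01],loss='soft_l1');print(o.x[:2],np.degrees(o.x[2]));print(f(o.x).reshape(-1,2).round(1))
L=lambda v,th,fw,y,up:boxT(*v,[71-fw*np.cos(th)-up*-np.sin(th)*-1,y,80+fw*np.sin(th)+up*np.cos(th)])[0]
# lid angle candidates: lid front edge corners at top crop
for th in np.arange(.2,1.3,.1): print(round(th,1),*[(((proj(t,L(o.x,th,139,y,7))[0]-[225,165])*4.5).round()) for y in(50,-50)],((proj(s,L(o.x,th,139,50,7))[0]-[230,180])*4.3125+[455,0]).round())
E
```

```text
[537.98328141  71.85759531] 4.136375162918297
[[ 0.4  0.3]
 [-2.2 -0.7]
 [ 0.4 -1.4]
 [-0.5 -0. ]
 [ 0.4  1.2]
 [ 1.   0.7]
 [-0.8 -0.3]]
0.2 [120. 304.] [280. 292.] [667. 141.]
0.3 [118. 298.] [280. 287.] [664. 122.]
0.4 [117. 291.] [280. 279.] [658. 103.]
0.5 [115. 281.] [280. 270.] [651.  83.]
0.6 [113. 269.] [279. 258.] [643.  64.]
0.7 [112. 255.] [279. 244.] [632.  45.]
0.8 [110. 239.] [278. 228.] [620.  27.]
0.9 [108. 222.] [277. 210.] [607.  10.]
1.0 [106. 202.] [276. 190.] [593.  -6.]
1.1 [104. 181.] [275. 169.] [578. -21.]
1.2 [102. 159.] [273. 147.] [562. -34.]
```

Emit:
servo_tool(series=[{"claw": 255,"linear": [42,-26,-5],"turn": 0},{"claw": 255,"linear": [42,-26,-5],"turn": 0},{"claw": 255,"linear": [42,-26,-5],"turn": 0},{"claw": 255,"linear": [42,-26,-5],"turn": 0},{"claw": 255,"linear": [42,-26,-5],"turn": 0},{"claw": 255,"linear": [42,-26,-5],"turn": 0},{"claw": 255,"linear": [42,-26,-5],"turn": 0},{"claw": 255,"linear": [42,-26,-5],"turn": 0},{"claw": 255,"linear": [42,-26,-5],"turn": 0},{"claw": 255,"linear": [15,-44,-5],"turn": 0},{"claw": 255,"linear": [15,-44,-5],"turn": 0},{"claw": 255,"linear": [15,-44,0],"turn": 0},{"claw": 255,"linear": [15,-44,0],"turn": 0},{"claw": 255,"linear": [15,-44,0],"turn": 0},{"claw": 255,"linear": [15,-44,0],"turn": 0},{"claw": 255,"linear": [15,-44,0],"turn": 0},{"claw": 255,"linear": [15,-44,0],"turn": 0},{"claw": 255,"linear": [0,0,0],"turn": 5.9},{"claw": 255,"linear": [0,0,0],"turn": 5.9},{"claw": 255,"linear": [0,0,0],"turn": 0}], squeeze=20)

```text
time: 2.8
tcp_pos: [496.5, 74.7, 305.3]
eef_rot: [0.0, 0.999, 0.036, 0.0]
force: [-0.1, -0.2, -0.1]
opening: -0.2
```

```bash
python3 - <<'E'
from h import *
c=snap("wrist");print(c["p"].round(),c["R"].round(2).tolist(),r.get_state()["tcp_pos"].round(1),r.get_state()["force"].round(1));cv2.imwrite("pics/w1.png",cv2.resize(c["img"],(784,588)))
import pickle;pickle.dump(c,open("w1.pkl","wb"))
E
```

```text
[567.  81. 428.] [[0.07, 0.96, 0.28], [-1.0, 0.07, 0.02], [-0.0, -0.28, 0.96]] [496.5  74.5 305.3] [0.3 0.4 0.6]
```

View pics/w1.png

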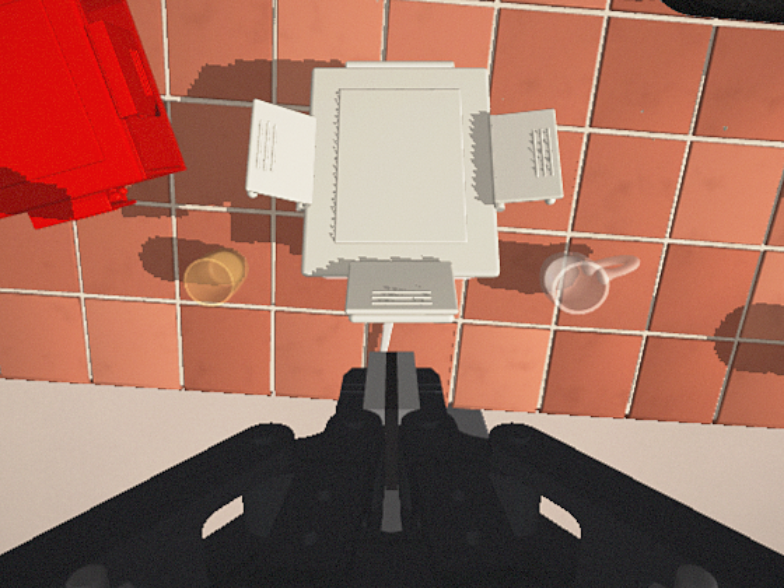

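```bash
python3 - <<'E'
from h import *
import pickle
from scipy.optimize import least_squares
t=snap("top");s=snap("scene");w=pickle.load(open("w1.pkl","rb"))
S=lambda u:np.array([230+(u[0]-455)/4.3125,180+u[1]/4.3125]); T=lambda u:np.array([225+u[0]/4.5,165+u[1]/4.5]);W=lambda u:np.array(u)/1.4
L=lambda v,th,fw,y,up:boxT(*v,[71-fw*np.cos(th)+up*np.sin(th),y,80+fw*np.sin(th)+up*np.cos(th)])[0]
FL,FR,BL=[-65,52],[-65,-52],[65,52]
obs=[(s,S((660,285)),FL+[0]),(s,S((672,190)),FL+[80]),(s,S((752,120)),FR+[80]),(s,S((510,216)),BL+[0]),(s,S((748,205)),FR+[0]),(t,T((115,300)),FL+[80]),(t,T((285,293)),FR+[80])]
ol=[(w,W((303,275)),1,1),(w,W((499,275)),1,-1),(w,W((313,68)),0,1),(w,W((488,68)),0,-1),(t,T((105,262)),1,1),(t,T((283,250)),1,-1)]
def f(p):
    v=p[:3];th,hw,bk=p[3:]
    return np.concatenate([proj(c,boxT(*v,P))[0]-u for c,u,P in obs]+[proj(c,L(v,th,139 if e else bk,hw*sg,7))[0]-u for c,u,e,sg in ol])
o=least_squares(f,[538,72,.07,.68,55,0],x_scale=[1,1,.01,.01,1,1],loss='soft_l1');print(o.x.round(3),np.degrees(o.x[2]));print(f(o.x).reshape(-1,2).round(1).tolist())
v=o.x[:3];th=o.x[3]
# clip angles
def edge(side,a):
    out=34*np.sin(a)+10.75*np.cos(a);up=-34*np.cos(a)+10.75*np.sin(a)
    if side=='f': return L(v,th,141+out,0,4+up)
    return L(v,th,71,(57+out)*(1 if side=='l' else -1),4+up)
for sd,u in dict(f=(402,319),l=(251,147),r=(559,153)).items():
    print(sd,[(round(a,1),(proj(w,edge(sd,a))[0]*1.4-u).round().tolist()) for a in np.arange(1.2,2.9,.2)])
E
```

```text
[5.39256e+02 7.28730e+01 7.10000e-02 5.63000e-01 5.36680e+01 4.68300e+00] 4.087375516440286
[[-0.2, 0.3], [-2.8, -0.7], [-0.1, -1.4], [-1.0, -0.1], [-0.1, 1.2], [0.6, 0.2], [-1.2, -0.7], [-0.1, 0.4], [0.7, 0.5], [0.3, -0.0], [-0.5, 0.1], [0.1, -0.5], [-0.0, -0.5]]
f [(np.float64(1.2), [-0.0, 27.0]), (np.float64(1.4), [-0.0, 24.0]), (np.float64(1.6), [0.0, 19.0]), (np.float64(1.8), [0.0, 10.0]), (np.float64(2.0), [1.0, -1.0]), (np.float64(2.2), [1.0, -13.0]), (np.float64(2.4), [1.0, -28.0]), (np.float64(2.6), [1.0, -43.0]), (np.float64(2.8), [1.0, -57.0])]
l [(np.float64(1.2), [-7.0, 21.0]), (np.float64(1.4), [-10.0, 15.0]), (np.float64(1.6), [-10.0, 9.0]), (np.float64(1.8), [-8.0, 3.0]), (np.float64(2.0), [-3.0, -3.0]), (np.float64(2.2), [4.0, -8.0]), (np.float64(2.4), [14.0, -12.0]), (np.float64(2.6), [26.0, -14.0]), (np.float64(2.8), [39.0, -15.0])]
r [(np.float64(1.2), [-2.0, 16.0]), (np.float64(1.4), [2.0, 10.0]), (np.float64(1.6), [3.0, 3.0]), (np.float64(1.8), [1.0, -3.0]), (np.float64(2.0), [-3.0, -8.0]), (np.float64(2.2), [-11.0, -13.0]), (np.float64(2.4), [-20.0, -17.0]), (np.float64(2.6), [-32.0, -20.0]), (np.float64(2.8), [-45.0, -21.0])]
```

Emit:
servo_tool(series=[{"claw": 255,"linear": [16,2.4,0],"turn": 0},{"claw": 255,"linear": [16,2.4,30],"turn": 0},{"claw": 255,"linear": [0,0,40],"turn": 0},{"claw": 255,"linear": [0,0,40],"turn": 0},{"claw": 255,"linear": [0,0,15],"turn": 0},{"claw": 255,"linear": [0,0,4],"turn": 0},{"claw": 255,"linear": [0,0,4],"turn": 0},{"claw": 255,"linear": [0,0,4],"turn": 0}])

```text
time: 3.95
tcp_pos: [529.6, 72.1, 169.2]
eef_rot: [-0.0, 0.999, 0.035, 0.001]
force: [0.6, -0.4, 0.2]
opening: 0.0
```

Emit:
servo_tool(series=[{"claw": 255,"linear": [0,0,4],"turn": 0},{"claw": 255,"linear": [0,0,4],"turn": 0},{"claw": 255,"linear": [-1.5,0,4],"turn": 0},{"claw": 255,"linear": [-1.5,0,4],"turn": 0}])

```text
time: 4.45
tcp_pos: [525.6, 71.8, 152.1]
eef_rot: [-0.0, 0.999, 0.035, -0.0]
force: [-1.2, 1.0, 2.7]
opening: -0.1
```

Emit:
servo_tool(series=[{"claw": 255,"linear": [-1.5,0,4],"turn": 0},{"claw": 255,"linear": [-1.5,0,4],"turn": 0},{"claw": 255,"linear": [-1.5,0,4],"turn": 0},{"claw": 255,"linear": [-1.5,0,4],"turn": 0},{"claw": 255,"linear": [-1.5,0,4],"turn": 0},{"claw": 255,"linear": [-1,0,4],"turn": 0},{"claw": 255,"linear": [-1,0,4],"turn": 0},{"claw": 255,"linear": [-1,0,4],"turn": 0}])

```text
time: 5.45
tcp_pos: [515.3, 71.0, 120.0]
eef_rot: [0.0, 0.999, 0.035, -0.0]
force: [-0.5, -0.6, 1.6]
opening: 0.0
```

Emit:
servo_tool(series=[{"claw": 255,"linear": [-0.5,0,3],"turn": 0},{"claw": 255,"linear": [-0.5,0,3],"turn": 0},{"claw": 255,"linear": [0,0,2],"turn": 0},{"claw": 255,"linear": [0,0,1],"turn": 0}])

```text
time: 5.95
tcp_pos: [514.3, 71.0, 111.2]
eef_rot: [0.0, 0.999, 0.035, -0.0]
force: [-1.7, -1.1, 2.1]
opening: -0.3
```

Emit:
servo_tool(series=[{"claw": 255,"linear": [0,0,1],"turn": 0},{"claw": 255,"linear": [0,0,0.5],"turn": 0}])

```text
time: 6.2
tcp_pos: [514.3, 71.0, 109.8]
eef_rot: [-0.0, 0.999, 0.035, 0.0]
force: [-1.6, -0.2, 1.8]
opening: -0.5
```

Emit:
servo_tool(series=[{"claw": 255,"linear": [0,0,0.5],"turn": 0},{"claw": 255,"linear": [0,0,0.5],"turn": 0},{"claw": 255,"linear": [0,0,0.5],"turn": 0}])

```text
time: 6.58
tcp_pos: [514.4, 71.0, 108.3]
eef_rot: [0.0, 0.999, 0.035, 0.0]
force: [-1.8, 0.2, 1.9]
opening: 0.1
```

Emit:
servo_tool(series=[{"claw": 255,"linear": [0,0,0.5],"turn": 0},{"claw": 255,"linear": [0,0,0.3],"turn": 0}])

```text
time: 6.82
tcp_pos: [514.4, 71.0, 107.8]
eef_rot: [-0.0, 0.999, 0.035, 0.0]
force: [-5.0, -0.3, 15.2]
opening: 0.2
```

Emit:
servo_tool(series=[{"claw": 255,"linear": [0,0,0],"turn": 0},{"claw": 255,"linear": [0,0,0],"turn": 0},{"claw": 255,"linear": [0,0,-20],"turn": 0},{"claw": 255,"linear": [0,0,-30],"turn": 0},{"claw": 255,"linear": [-40,0,-10],"turn": 0},{"claw": 255,"linear": [-39,0,0],"turn": 0},{"claw": 255,"linear": [0,0,20],"turn": 0},{"claw": 255,"linear": [0,0,0],"turn": 0}])

```text
time: 7.82
tcp_pos: [435.1, 65.4, 147.0]
eef_rot: [0.0, 0.999, 0.035, -0.0]
force: [0.8, 0.3, -0.5]
opening: -0.1
```

```bash
python3 - <<'E'
from h import *
c=snap("wrist");s=snap("scene");print(r.get_state()["tcp_pos"].round(1))
A=cv2.resize(s["img"][170:255,225:335],(440,340),interpolation=3)
B=cv2.resize(c["img"],(453,340));cv2.imwrite("pics/w2.png",np.vstack([np.hstack([A[:, :347],B])]))
E
```

```text
[436.1  65.4 147.8]
```

View pics/w2.png

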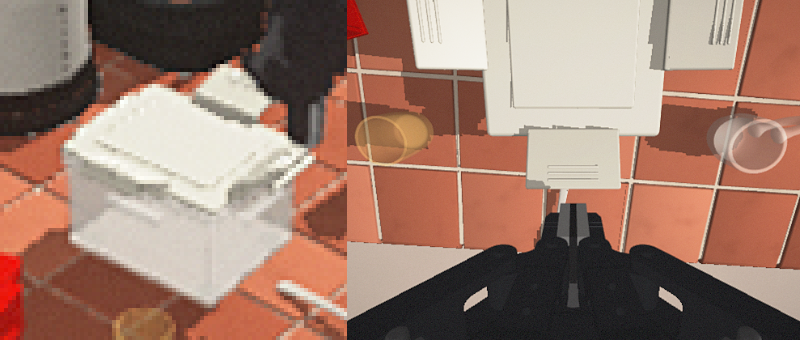

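Emit:
servo_tool(series=[{"claw": 255,"linear": [4,0,10],"turn": 0},{"claw": 255,"linear": [0,0,8],"turn": 0},{"claw": 255,"linear": [0,0,4],"turn": 0},{"claw": 255,"linear": [0,0,4],"turn": 0},{"claw": 255,"linear": [0,0,4],"turn": 0}])

```text
time: 8.55
tcp_pos: [439.2, 65.6, 117.0]
eef_rot: [0.0, 0.999, 0.035, -0.0]
force: [-2.1, -0.3, 3.4]
opening: -0.0
```

Emit:
servo_tool(series=[{"claw": 255,"linear": [-1,0,4],"turn": 0},{"claw": 255,"linear": [-1,0,4],"turn": 0}])

```text
time: 8.8
tcp_pos: [437.2, 65.5, 109.2]
eef_rot: [0.0, 0.999, 0.035, -0.0]
force: [-3.0, -0.4, 3.1]
opening: 0.0
```

Emit:
servo_tool(series=[{"claw": 255,"linear": [-2,0,4],"turn": 0},{"claw": 255,"linear": [-2,0,4],"turn": 0},{"claw": 255,"linear": [-1,0,4],"turn": 0},{"claw": 255,"linear": [0,0,4],"turn": 0}])

```text
time: 9.3
tcp_pos: [432.5, 65.2, 93.3]
eef_rot: [-0.0, 0.999, 0.035, 0.0]
force: [-0.0, 0.2, 0.7]
opening: -0.3
```

Emit:
servo_tool(series=[{"claw": 255,"linear": [1.5,0,4],"turn": 0},{"claw": 255,"linear": [2,0,3.5],"turn": 0},{"claw": 255,"linear": [2,0,3],"turn": 0}])

```text
time: 9.68
tcp_pos: [438.0, 65.6, 82.7]
eef_rot: [0.0, 0.999, 0.035, -0.0]
force: [-1.4, 0.1, 2.4]
opening: -0.4
```

Emit:
servo_tool(series=[{"claw": 255,"linear": [-4.5,0,0],"turn": 0},{"claw": 255,"linear": [0,0,9],"turn": 0},{"claw": 255,"linear": [0,0,8],"turn": 0},{"claw": 255,"linear": [3,0,0],"turn": 0},{"claw": 255,"linear": [3,0,0],"turn": 0}])

```text
time: 10.3
tcp_pos: [438.2, 65.6, 65.5]
eef_rot: [0.0, 0.999, 0.035, -0.002]
force: [-6.5, -0.8, -5.3]
opening: 0.2
```

Emit:
servo_tool(series=[{"claw": 255,"linear": [1,0,0],"turn": 0},{"claw": 255,"linear": [1,0,0],"turn": 0}])

```text
time: 10.55
tcp_pos: [438.6, 65.6, 65.4]
eef_rot: [0.0, 0.999, 0.035, -0.003]
force: [-13.4, 0.3, -1.4]
opening: 0.2
```

```bash
python3 - <<'E'
from h import *
c=snap("wrist");s=snap("scene");st=r.get_state();print(st["tcp_pos"].round(1),st["force"].round(1),st["moment"].round(2))
A=cv2.resize(s["img"][180:250,250:320],(400,400),interpolation=3)
B=cv2.resize(c["img"][40:320,140:420],(400,400));cv2.imwrite("pics/w3.png",np.hstack([A,B]))
E
```

```text
[438.5  65.6  65.3] [-11.8  -0.5  -2.6] [-0.15  1.87  0.03]
```

View pics/w3.png

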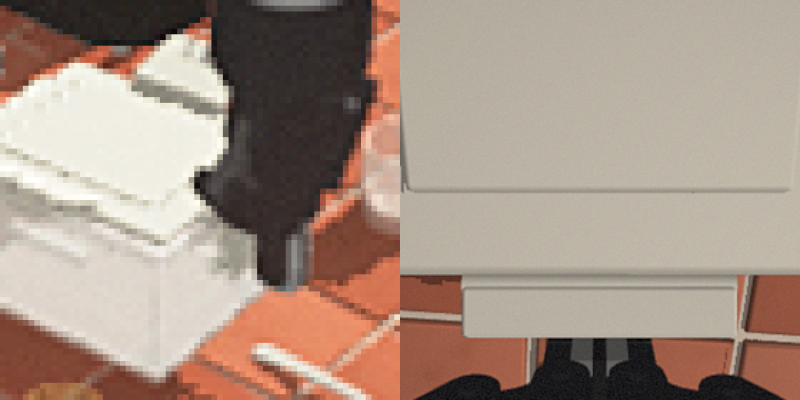

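Emit:
servo_tool(series=[{"claw": 255,"linear": [-5,0,0],"turn": 0},{"claw": 255,"linear": [0,0,-6],"turn": 0},{"claw": 255,"linear": [0,0,-7],"turn": 0},{"claw": 255,"linear": [3,0,0],"turn": 0},{"claw": 255,"linear": [2,0,0],"turn": 0}])

```text
time: 11.28
tcp_pos: [440.2, 65.7, 78.9]
eef_rot: [0.0, 0.999, 0.035, -0.001]
force: [-10.6, -0.9, 0.7]
opening: 0.2
```

Emit:
servo_tool(series=[{"claw": 255,"linear": [1,0,0],"turn": 0},{"claw": 255,"linear": [1,0,0],"turn": 0}])

```text
time: 11.52
tcp_pos: [440.4, 65.8, 78.4]
eef_rot: [0.0, 0.999, 0.035, -0.003]
force: [-14.9, -0.8, -1.5]
opening: 0.1
```

```bash
python3 - <<'E'
from h import *
for i in range(3):
    st=r.get_state();print(st["tcp_pos"].round(1),st["force"].round(2),st["moment"].round(3),-st["moment"][1]/st["force"][0]*1000); r.snapshot("top")
E
```

```text
[440.4  65.8  78.4] [-14.9   -0.8   -1.52] [-0.146  2.417 -0.02 ] 162.252447176567
[440.4  65.7  78.3] [-12.29  -0.4   -1.57] [-0.117  2.109 -0.   ] 171.5745121214564
[440.4  65.7  78.3] [-12.76  -1.45  -2.  ] [-0.098  2.154 -0.053] 168.73878445830832
```

Emit:
servo_tool(series=[{"claw": 255,"linear": [-3,0,0],"turn": 0},{"claw": 255,"linear": [0,0,4],"turn": 0},{"claw": 255,"linear": [3,0,0],"turn": 0}])

```text
time: 12.05
tcp_pos: [442.3, 65.9, 74.5]
eef_rot: [0.0, 0.999, 0.035, -0.001]
force: [-10.5, -1.2, -4.5]
opening: 0.1
```

Emit:
servo_tool(series=[{"claw": 255,"linear": [0.7,0,0],"turn": 0}])

```text
time: 12.18
tcp_pos: [442.7, 65.9, 74.4]
eef_rot: [0.0, 0.999, 0.035, -0.002]
force: [-8.6, -0.5, -4.1]
opening: 0.0
```

Emit:
servo_tool(series=[{"claw": 255,"linear": [0.5,0,0],"turn": 0}])

```text
time: 12.3
tcp_pos: [442.9, 65.9, 74.3]
eef_rot: [0.0, 0.999, 0.035, -0.002]
force: [-9.3, -0.4, -4.8]
opening: -0.1
```

Emit:
servo_tool(series=[{"claw": 255,"linear": [0.7,0,0],"turn": 0},{"claw": 255,"linear": [0.7,0,0],"turn": 0}])

```text
time: 12.55
tcp_pos: [444.6, 66.0, 74.4]
eef_rot: [0.0, 0.999, 0.035, -0.002]
force: [-6.8, -0.6, -3.5]
opening: 0.3
```

Emit:
servo_tool(series=[{"claw": 255,"linear": [0.7,0,0],"turn": 0},{"claw": 255,"linear": [0.7,0,0],"turn": 0}])

```text
time: 12.8
tcp_pos: [448.1, 66.3, 75.0]
eef_rot: [-0.0, 0.999, 0.035, 0.0]
force: [-5.6, -0.3, -2.3]
opening: -0.4
```

Emit:
servo_tool(series=[{"claw": 255,"linear": [0.7,0,0],"turn": 0}])

```text
time: 12.92
tcp_pos: [448.1, 66.3, 75.0]
eef_rot: [0.0, 0.999, 0.035, -0.0]
force: [-6.6, -0.9, 1.2]
opening: -0.3
```

Emit:
servo_tool(series=[{"claw": 255,"linear": [-10,0,0],"turn": 0},{"claw": 255,"linear": [-15,0,-10],"turn": 0},{"claw": 255,"linear": [0,0,-50],"turn": 0},{"claw": 255,"linear": [0,0,-25],"turn": 0},{"claw": 255,"linear": [0,0,0],"turn": 0}])

```text
time: 13.55
tcp_pos: [423.8, 64.6, 162.2]
eef_rot: [-0.0, 0.999, 0.035, 0.002]
force: [-0.4, -0.4, 0.3]
opening: -0.1
```

```bash
python3 - <<'E'
from h import *
st=r.get_state();print(st["tcp_pos"].round(1),st["qpos"].round(2),st["force"].round(1))
c=snap("wrist");cv2.imwrite("pics/w4.png",c["img"])
E
```

```text
[423.8  64.6 162.2] [0.08 0.31 2.18 0.   0.65 1.58] [-0.4 -0.4  0.3]
```

View pics/w4.png

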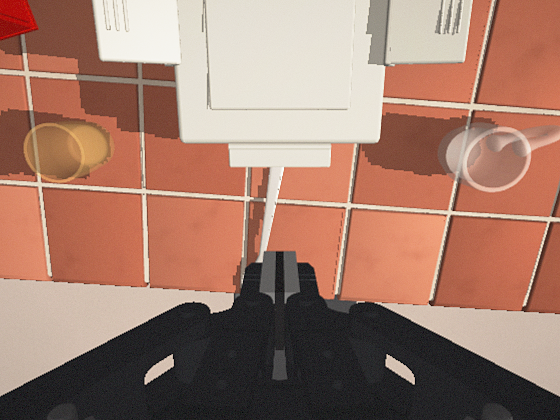

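Emit:
servo_tool(series=[{"claw": 255,"linear": [29,22,0],"turn": 0},{"claw": 255,"linear": [29,22,0],"turn": 0},{"claw": 255,"linear": [29,22,0],"turn": 0},{"claw": 255,"linear": [28.8,21,0],"turn": 0},{"claw": 255,"linear": [0,0,0],"turn": -10},{"claw": 255,"linear": [0,0,0],"turn": -10},{"claw": 255,"linear": [0,0,0],"turn": -10},{"claw": 255,"linear": [0,0,0],"turn": -10},{"claw": 255,"linear": [0,0,0],"turn": -10},{"claw": 255,"linear": [0,0,0],"turn": -10},{"claw": 255,"linear": [0,0,0],"turn": -10},{"claw": 255,"linear": [0,0,0],"turn": -10},{"claw": 255,"linear": [0,0,0],"turn": -10},{"claw": 255,"linear": [0,0,0],"turn": 0}])

```text
time: 15.35
tcp_pos: [544.0, -14.0, 159.1]
eef_rot: [-0.001, 0.682, 0.731, -0.001]
force: [-0.3, 0.0, 0.5]
opening: 0.1
```

```bash
cat >> h.py <<'E'
def where():
    st=r.get_state();d=st["tcp_pos"][:2]-[539.3,72.9];w=.0713
    print("box xy",(np.array([[np.cos(w),np.sin(w)],[-np.sin(w),np.cos(w)]])@d).round(1),"tip z",(st["tcp_pos"][2]-19).round(1),"toolx",(q(st["eef_rot"]).as_matrix()[:,0]).round(3),st["force"].round(1))
E
python3 - <<'E'
from h import *
where();c=snap("wrist");cv2.imwrite("pics/w5.png",c["img"])
E
```

```text
box xy [ -1.5 -87. ] tip z 140.1 toolx [-0.07   0.998  0.   ] [-0.3  0.   0.5]
```

View pics/w5.png

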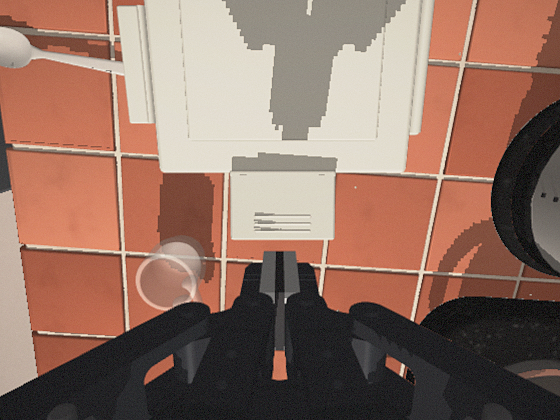

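Emit:
servo_tool(series=[{"claw": 255,"linear": [0,-1.5,22],"turn": 0},{"claw": 255,"linear": [0,0,8],"turn": 0},{"claw": 255,"linear": [0,0,4],"turn": 0},{"claw": 255,"linear": [0,0,4],"turn": 0},{"claw": 255,"linear": [0,0,4],"turn": 0}])

```text
time: 16.02
tcp_pos: [543.8, -14.3, 118.2]
eef_rot: [0.0, 0.682, 0.732, 0.0]
force: [-1.0, -2.6, 2.4]
opening: 0.0
```

Emit:
servo_tool(series=[{"claw": 255,"linear": [-1,0,4],"turn": 0},{"claw": 255,"linear": [-1,0,4],"turn": 0},{"claw": 255,"linear": [-2,0,4],"turn": 0},{"claw": 255,"linear": [-2,0,4],"turn": 0}])

```text
time: 16.52
tcp_pos: [543.8, -20.2, 101.7]
eef_rot: [-0.0, 0.682, 0.732, 0.0]
force: [0.5, 0.1, 1.3]
opening: -0.1
```

Emit:
servo_tool(series=[{"claw": 255,"linear": [-1,0,4],"turn": 0},{"claw": 255,"linear": [0,0,4],"turn": 0},{"claw": 255,"linear": [1.5,0,4],"turn": 0},{"claw": 255,"linear": [2,0,3.5],"turn": 0}])

```text
time: 17.02
tcp_pos: [543.6, -17.7, 86.2]
eef_rot: [0.0, 0.682, 0.732, -0.0]
force: [-0.3, -4.3, 0.9]
opening: 0.3
```

```bash
python3 -c "
from h import *
where()"
```

```text
box xy [ -2.2 -90.7] tip z 67.2 toolx [-0.071  0.997 -0.   ] [-0.3 -4.3  0.9]
```

Emit:
servo_tool(series=[{"claw": 255,"linear": [2,0,3.5],"turn": 0},{"claw": 255,"linear": [-3,0,0],"turn": 0},{"claw": 255,"linear": [0,0,8],"turn": 0},{"claw": 255,"linear": [3,0,0],"turn": 0},{"claw": 255,"linear": [2,0,0],"turn": 0}])

```text
time: 17.65
tcp_pos: [543.2, -13.5, 74.9]
eef_rot: [-0.0, 0.682, 0.732, -0.0]
force: [0.0, -2.6, -0.9]
opening: 0.0
```

Emit:
servo_tool(series=[{"claw": 255,"linear": [2,0,0],"turn": 0},{"claw": 255,"linear": [1,0,0],"turn": 0}])

```text
time: 17.9
tcp_pos: [543.2, -10.9, 75.0]
eef_rot: [0.0, 0.681, 0.732, -0.0]
force: [0.9, -8.7, -4.1]
opening: -0.1
```

Emit:
servo_tool(series=[{"claw": 255,"linear": [1,0,0],"turn": 0},{"claw": 255,"linear": [0.7,0,0],"turn": 0}])

```text
time: 18.15
tcp_pos: [543.1, -9.2, 75.0]
eef_rot: [0.0, 0.682, 0.732, -0.0]
force: [-0.3, -5.7, -4.0]
opening: -0.1
```

Emit:
servo_tool(series=[{"claw": 255,"linear": [0.7,0,0],"turn": 0},{"claw": 255,"linear": [0.7,0,0],"turn": 0}])

```text
time: 18.4
tcp_pos: [543.0, -7.5, 75.1]
eef_rot: [-0.0, 0.682, 0.732, 0.0]
force: [-0.7, -0.5, -0.5]
opening: 0.0
```

Emit:
servo_tool(series=[{"claw": 255,"linear": [0.7,0,0],"turn": 0},{"claw": 255,"linear": [0.7,0,0],"turn": 0}])

```text
time: 18.65
tcp_pos: [542.9, -6.0, 75.1]
eef_rot: [0.0, 0.682, 0.732, 0.0]
force: [-0.9, -0.7, 0.2]
opening: 0.2
```

```bash
python3 -c "
from h import *
where()"
```

```text
box xy [ -2.  -78.9] tip z 56.1 toolx [-0.071  0.997  0.   ] [-0.9 -0.7  0.2]
```

Emit:
servo_tool(series=[{"claw": 255,"linear": [0.7,0,0],"turn": 0},{"claw": 255,"linear": [0.5,0,0],"turn": 0}])

```text
time: 18.9
tcp_pos: [542.9, -5.6, 75.1]
eef_rot: [0.0, 0.681, 0.732, -0.0]
force: [-0.2, -14.7, 0.3]
opening: 0.0
```

Emit:
servo_tool(series=[{"claw": 255,"linear": [0.5,0,0],"turn": 0},{"claw": 255,"linear": [0.3,0,0],"turn": 0}])

```text
time: 19.15
tcp_pos: [542.9, -5.5, 75.1]
eef_rot: [0.001, 0.681, 0.732, -0.0]
force: [0.3, -22.1, -0.4]
opening: -0.3
```

Emit:
servo_tool(series=[{"claw": 255,"linear": [-10,0,0],"turn": 0},{"claw": 255,"linear": [-12,0,-10],"turn": 0},{"claw": 255,"linear": [0,0,-50],"turn": 0},{"claw": 255,"linear": [0,0,-25],"turn": 0},{"claw": 255,"linear": [40,0,0],"turn": 0},{"claw": 255,"linear": [50,2,0],"turn": 0},{"claw": 255,"linear": [50,0,0],"turn": 0},{"claw": 255,"linear": [46,0,0],"turn": 0},{"claw": 255,"linear": [0,0,0],"turn": 0},{"claw": 255,"linear": [0,0,0],"turn": 0}])

```text
time: 20.4
tcp_pos: [533.2, 159.2, 160.4]
eef_rot: [0.0, 0.681, 0.732, 0.0]
force: [-0.2, -1.1, -0.9]
opening: -0.0
```

```bash
python3 - <<'E'
from h import *
where();c=snap("wrist");cv2.imwrite("pics/w6.png",c["img"])
E
```

```text
box xy [ 0.1 86.5] tip z 141.4 toolx [-0.071  0.997 -0.   ] [-0.2 -1.1 -0.9]
```

View pics/w6.png

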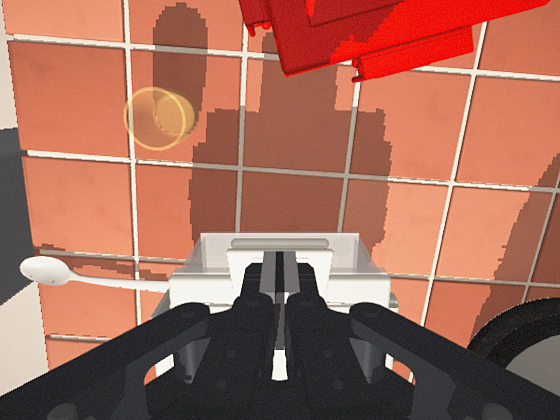

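Emit:
servo_tool(series=[{"claw": 255,"linear": [0,0,23],"turn": 0},{"claw": 255,"linear": [0,0,8],"turn": 0},{"claw": 255,"linear": [0,0,4],"turn": 0},{"claw": 255,"linear": [0,0,4],"turn": 0},{"claw": 255,"linear": [0,0,4],"turn": 0}])

```text
time: 21.08
tcp_pos: [533.6, 159.3, 117.4]
eef_rot: [0.0, 0.682, 0.731, 0.0]
force: [-0.0, 2.5, 3.0]
opening: -0.0
```

Emit:
servo_tool(series=[{"claw": 255,"linear": [1,0,4],"turn": 0},{"claw": 255,"linear": [1,0,4],"turn": 0},{"claw": 255,"linear": [2,0,4],"turn": 0},{"claw": 255,"linear": [2,0,4],"turn": 0}])

```text
time: 21.58
tcp_pos: [532.5, 165.5, 100.6]
eef_rot: [-0.0, 0.682, 0.732, -0.0]
force: [0.0, -0.6, 1.3]
opening: -0.0
```

Emit:
servo_tool(series=[{"claw": 255,"linear": [1,0,4],"turn": 0},{"claw": 255,"linear": [0,0,4],"turn": 0},{"claw": 255,"linear": [-1.5,0,4],"turn": 0},{"claw": 255,"linear": [-2,0,3.5],"turn": 0}])

```text
time: 22.08
tcp_pos: [532.8, 163.0, 85.2]
eef_rot: [-0.0, 0.682, 0.732, -0.0]
force: [-0.7, 3.0, 1.0]
opening: 0.0
```

```bash
python3 -c "
from h import *
where()"
```

```text
box xy [-0.1 90.3] tip z 66.2 toolx [-0.071  0.997  0.   ] [-0.7  3.   1. ]
```

Mirrors the right clip; continue the same way.

Emit:
servo_tool(series=[{"claw": 255,"linear": [-2,0,3],"turn": 0},{"claw": 255,"linear": [3,0,0],"turn": 0},{"claw": 255,"linear": [0,0,7.5],"turn": 0},{"claw": 255,"linear": [-3,0,0],"turn": 0},{"claw": 255,"linear": [-2,0,0],"turn": 0}])

```text
time: 22.7
tcp_pos: [533.0, 158.9, 74.8]
eef_rot: [-0.0, 0.682, 0.732, -0.0]
force: [-0.5, 2.1, -0.1]
opening: -0.1
```

Emit:
servo_tool(series=[{"claw": 255,"linear": [-2,0,0],"turn": 0},{"claw": 255,"linear": [-1,0,0],"turn": 0}])

```text
time: 22.95
tcp_pos: [533.4, 156.3, 75.0]
eef_rot: [-0.0, 0.682, 0.732, 0.0]
force: [-1.4, 9.3, -3.9]
opening: 0.1
```

Emit:
servo_tool(series=[{"claw": 255,"linear": [-0.7,0,0],"turn": 0},{"claw": 255,"linear": [-0.7,0,0],"turn": 0}])

```text
time: 23.2
tcp_pos: [533.4, 154.9, 75.0]
eef_rot: [-0.0, 0.682, 0.732, 0.0]
force: [0.0, 7.0, -4.1]
opening: 0.1
```

```bash
python3 -c "
from h import *
where()"
```

```text
box xy [-0.  82.3] tip z 56.0 toolx [-0.071  0.998  0.   ] [ 0.   7.  -4.1]
```

Emit:
servo_tool(series=[{"claw": 255,"linear": [-0.7,0,0],"turn": 0},{"claw": 255,"linear": [-0.7,0,0],"turn": 0}])

```text
time: 23.45
tcp_pos: [533.6, 153.2, 75.1]
eef_rot: [0.0, 0.682, 0.732, 0.0]
force: [0.2, 2.8, -1.3]
opening: 0.5
```

Emit:
servo_tool(series=[{"claw": 255,"linear": [-0.7,0,0],"turn": 0},{"claw": 255,"linear": [-0.7,0,0],"turn": 0}])

```text
time: 23.7
tcp_pos: [533.7, 151.6, 75.1]
eef_rot: [0.0, 0.682, 0.732, 0.0]
force: [0.6, -0.1, 0.6]
opening: 0.0
```

Emit:
servo_tool(series=[{"claw": 255,"linear": [-0.5,0,0],"turn": 0}])

```text
time: 23.82
tcp_pos: [533.8, 151.3, 75.1]
eef_rot: [0.0, 0.682, 0.732, 0.0]
force: [-1.0, 4.0, 0.1]
opening: -0.4
```

Emit:
servo_tool(series=[{"claw": 255,"linear": [0,0,0],"turn": 0},{"claw": 255,"linear": [10,0,0],"turn": 0},{"claw": 255,"linear": [12,0,-10],"turn": 0},{"claw": 255,"linear": [0,0,-50],"turn": 0},{"claw": 255,"linear": [0,0,-50],"turn": 0},{"claw": 255,"linear": [-30,0,-30],"turn": 0},{"claw": 255,"linear": [-50,-40,-10],"turn": 0},{"claw": 255,"linear": [-50,-40,0],"turn": 0},{"claw": 255,"linear": [-50,-20,0],"turn": 0},{"claw": 255,"linear": [-30,0,0],"turn": 0},{"claw": 255,"linear": [0,0,0],"turn": 0},{"claw": 255,"linear": [0,0,0],"turn": 0}])

```text
time: 25.32
tcp_pos: [449.6, -39.5, 225.0]
eef_rot: [0.0, 0.682, 0.732, 0.0]
force: [-0.2, 0.5, 0.2]
opening: -0.2
```

```bash
python3 - <<'E'
from h import *
where();c=snap("wrist");s=snap("scene")
A=cv2.resize(s["img"][180:250,230:310],(400,350),interpolation=3)
cv2.imwrite("pics/w7.png",np.hstack([A,cv2.resize(c["img"][:, :], (400,300))[:, :] if 0 else cv2.resize(c["img"][0:350,80:480],(400,350))]))
E
```

```text
box xy [ -97.5 -105.7] tip z 206.0 toolx [-0.071  0.997  0.   ] [-0.2  0.5  0.2]
```

View pics/w7.png

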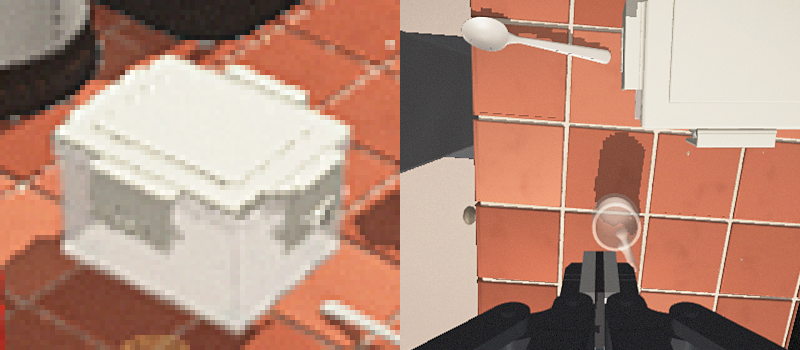

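All three clips lie against the walls, the lid is level, and the bystanders are where they were. The arm is clear of everything.

```bash
python3 -c "
from h import *
print(r.job_done())"
```

```text
the job is handed in; nothing more can be done
None
```

I pressed the lid shut first, with all three clips still standing. It met its hard stop at tip height 88.8 mm, with about 15 N on the tool. I then folded the front, right and left clips home in that order and handed in after about 25 s of the 72 s.

- **Clips home:** On each clip the force rose to 8–15 N at the catch and then dropped. The fingertip then met a stop about 21.4–21.6 mm outside the hinge axis, close to the 21.75 mm I had worked out for home.
- **Last picture:** It shows the lid level, the front and left clips flat on their walls and the right clip folded down. The robot was clear of everything. The spoon and cup are in view and look unmoved; I did not compare the other bystanders' positions with the start.
- **Peak force:** The highest reading was 22 N, against the right clip once it was already home. That was closer to the 25 N limit than I meant. Force is only read at the end of each move, so a brief higher peak in between can't be ruled out.
- **Front clip:** My first push stalled at about 13 N, and I suspected the gripper knuckle was touching. The later readings showed it was just the catch, and the clip snapped in after I moved the fingertip.

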